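# Slide the sanitiser bottle into its holder

## Task

The tall white hand-sanitiser pump bottle has been left standing on the service desk. Push it low on its body so that it slides over the desk, upright all the way and never lifted, into the low green holder until it rests against the holder's back wall, then move clear. Do not disturb the blue-capped bottle in the grey holder, the pen cup or the stapler.

Things in the scene. Friction and masses are not known exactly. Their poses are not given: they have to be found in the camera images.
- sanitiser: Loose bottle to push: white, round, 56 mm in diameter up to 42 mm height, tapering to 38 mm at 85 mm and 28 mm at 155 mm; green band near the foot, green pump on top; 215 mm tall, 0.3 to 0.55 kg. Origin at the centre of its underside, z up, x along the spout, which reaches 47 mm out at 203 to 213 mm height. A push above the lowest 30 mm or so may tip it.
- green_holder: Target: low green U fixed to the desk, 24 mm high, no floor. Origin on the desk where a bottle's axis stands when home against the back wall; +x points into it, its mouth looks along -x (roughly to the robot). Back wall: inner face x = 28 mm, 8 mm thick. Side walls: inner faces y = +-36 mm, x = -13 to 33 mm, then wings flaring to y = +-45 mm at x = -34 mm.
- grey_holder: An identical holder in grey plastic, with the same frame, occupied by the blue-capped bottle. Fixed; not to be used.
- cleaner: Loose bystander: clear bottle with a blue label and blue cap, 56 mm in diameter, 190 mm tall, standing in the grey holder. Origin at the centre of its underside.
- pen_cup: Loose bystander: round black cup, 76 mm in diameter, 95 mm tall, with pens standing out to about 160 mm. Origin at the centre of its underside.
- stapler: Loose bystander: red and black stapler, 135 x 36 mm, 60 mm high, long side along its x. Origin at the centre of its underside.

How it is judged:
At the end, for the whole second after the job is handed in: The sanitiser bottle stands upright (within 3 degrees) and still on the desk inside the green holder, its axis no more than 8 mm short of home against the back wall and within 12 mm of the holder's middle line (x of sanitiser in the frame of green_holder between -0.008 and 0.006 m and y of sanitiser in the frame of green_holder between -0.012 and 0.012 m and angle between sanitiser's own z axis and vertical below 0.06 rad and height (world z) of sanitiser below 0.004 m and linear speed of sanitiser below 0.01 m/s); the robot touches nothing.
It fails at once if the sanitiser bottle tips by more than 14 degrees (angle between sanitiser's own z axis and vertical above 0.25 rad).
It fails at once if the sanitiser bottle is lifted more than 12 mm off the desk (height (world z) of sanitiser above 0.012 m).
It fails at once if the blue-capped bottle is disturbed (moved more than 15 mm or tipped) (distance of cleaner from where it was at the start of the episode above 0.015 m or angle between cleaner's own z axis and vertical above 0.3 rad).
It fails at once if the pen cup is disturbed (moved more than 15 mm or tipped) (distance of pen_cup from where it was at the start of the episode above 0.015 m or angle between pen_cup's own z axis and vertical above 0.3 rad).
It fails at once if the stapler is disturbed (moved more than 15 mm or tipped) (distance of stapler from where it was at the start of the episode above 0.015 m or angle between stapler's own z axis and vertical above 0.3 rad).
It also fails if it takes over 48 s, if anything falls off the work surface, if the arm or the gripper's body presses on something with over 40 N, if the wrist force passes 120 N, or if a joint passes its speed limit or range.

## Robot

A 7-joint arm with a two-finger parallel gripper is mounted at the origin on the work surface. World frame = base frame: x ahead of the robot, y to its left, z up, the work surface at z = 0. Lengths are in m, angles in rad, forces in N, time in s.
With the tool pointing down it reaches from about 0.35 to 0.9 m from the base axis. Payload 8.1 kg.
Tool frame: the origin (TCP) lies midway between the tips of the shut fingers; the grasp point (between the pads) lies 19 mm behind it (arm.hold_point_z is the z of the grasp point in the tool frame, in m); z points along the fingers, y is the line along which they close (so a half turn about z gives the same grasp; the last joint's range is limited). The gripper opens to 92 mm and grips with 3 to 60 N. Pads are 19 mm wide; open, the fingers measure 130 mm over their backs; the gripper's body (75 mm by 190 mm) begins 47 mm behind the grasp point.
Start: joints at [1.231, 0.434, 0.025, 1.573, -0.012, 1.134, -0.075], TCP at [0.147, -0.608, 0.227] pointing down, gripper open.
Joint ranges: [-2.62, 2.62], [-0.44, 2.09], [-1.27, 1.32], [0.08, 2.57], [-1.32, 4.46], [0.12, 2], [-2.74, 2.74]. Speed limits (rad/s): [2.22, 2.22, 3.01, 3.01, 3.14, 3.14, 3.14].

## Interface

Orientations are given as a rotation vector (axis times angle).
In Python, from cell import arm, get_image, camera_params, job gives the robot as it stands.
- The arm moves only by the tool send_rows, never from a script. Its argument "deltas" is a list of rows, each a list of 3 entries, a list of its own where there are three numbers: the shift along the world's x, y, z in m, then the turn, a rotation vector about the world's x, y, z in rad, then the finger opening in m, from 0 to 0.0918. In form: [[[tx, ty, tz], [ax, ay, az], gripper], ...]. A call has exactly 10 rows; each row shifts and turns the commanded pose from where the row before left it; what a row does not reach is not made up. A row lasts 1/10 s, in which the tool goes at most 50 mm and 8.59 degrees, less where a joint would pass 70% of its speed; a pose out of reach is approached as far as the arm can. A call with a gripper value outside its range is refused whole. The fingers move at their own pace and stop on an object; "force" is the grip in N (left out, the last holds). Time passes only in rows, so rows that do not move let the fingers close, or fill a call up. It gives the time, the measured TCP pose, the force and the opening at its end, in the units of the state.
- arm.observe(): the state, without advancing time (a new reading comes with each control period).
- get_image(name): name is "side" or "top"; returns the picture (400x640x3 uint8, red, green, blue); there is no depth.
- camera_params(name): a dict with "fov_y" (degrees; the focal length in pixels is half the picture's height over the tangent of half this angle, whatever the lens; pixels are square), "cx", "cy" (the principal point, pixels), "distortion" ([k1, k2, p1, p2, k3] as OpenCV has them; the pictures are not rectified), "rvec" (rotation vector, rad) and "tvec" (3), from world to camera coordinates, as OpenCV has them. Camera axes: x right, y down, z forward; pixel columns grow to the right and rows downward; lengths in m; the calibration is good to about 2 mm. A picture is of the moment at which its call begins. camera_params takes no time and is no camera call.
- job.sign_off(): hands the job in, once; it reports no verdict.
The state is a dict: "clock": time; "joints": joint angles; "dq": joint speeds; "joint_efforts": joint torques, N m; "position": TCP position; "ee_rot": TCP orientation; "force": force on the tool from outside, world axes, zero at the start; "ft_torque": the same for the moment, N m; "width": opening from 0.0 (shut) to 1.0 (fully open).
Only numpy, scipy, OpenCV 4.12 (cv2) and the standard library are available. Lean on these libraries where they do the work, as an engineer would, in place of code of your own. Each camera call takes 0.05 s, during which the arm holds its last target. There are 200 camera calls.

## Working session

There is one attempt and no reset: what is moved stays moved. The work goes in short steps, Python scripts to look and compute and a tool call to move; the robot and the scene stay as the last step left them, time stands still between calls to the robot, and variables do not carry over. Pictures are saved under pics/ and viewed, on a budget of 10 in all, crops included, one or two more only if the job needs it, and the job is handed in when it is done.

Besides the shell and the picture viewer there is one more tool, called in YAML: its name, and indented under it one key for each argument. send_rows: Moves the arm, as the interface text tells. Its arguments: {"type":"object","properties":{"deltas":{"type":"array","items":{"type":"array"}},"force":{"type":"number"}},"required":["deltas"]}

```bash
mkdir -p pics; ls
cat > h.py <<'E'
import numpy as np, cv2
from cell import arm, get_image, camera_params, job
def cam(n):
    p=camera_params(n); f=200/np.tan(np.radians(p["fov_y"])/2)
    return np.array([[f,0,p["cx"]],[0,f,p["cy"]],[0,0,1]]),np.array(p["distortion"],float),np.array(p["rvec"],float),np.array(p["tvec"],float)
def ray(n,uv):
    K,d,r,t=cam(n); R=cv2.Rodrigues(r)[0]
    q=cv2.undistortPoints(np.array(uv,float).reshape(-1,1,2),K,d).reshape(-1,2)
    return -R.T@t,np.c_[q,np.ones(len(q))]@R
def onz(n,uv,z):
    c,v=ray(n,uv); return c+v*((z-c[2])/v[:,2])[:,None]
def proj(n,P):
    K,d,r,t=cam(n); return cv2.projectPoints(np.array(P,float).reshape(-1,3),r,t,K,d)[0].reshape(-1,2)
def snap(n,f):
    im=get_image(n); cv2.imwrite(f"pics/{f}.png",im[:,:,::-1]); return im
E
python3 - <<'E'
from h import *
for n in("top","side"):
    snap(n,n+"0"); print(n,np.round(ray(n,[[320,200]]),3), camera_params(n)["fov_y"],camera_params(n)["distortion"])
s=arm.observe();print(s)
E
```

```text
picsTraceback (most recent call last):
  File "<stdin>", line 3, in <module>
    return _wrapfunc(a, 'round', decimals=decimals, out=out)
    return _wrapit(obj, method, *args, **kwds)
    conv = _array_converter(obj)
ValueError: setting an array element with a sequence. The requested array has an inhomogeneous shape after 1 dimensions. The detected shape was (2,) + inhomogeneous part.
```

View pics/top0.png

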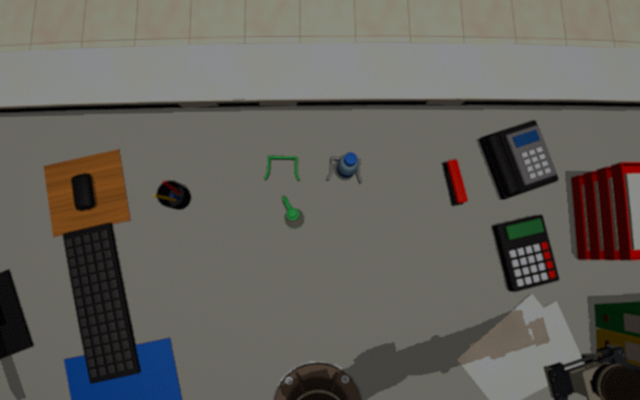

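The top view shows the green holder at about (282,167) with its mouth facing down. The sanitiser pump is at (293,214), the grey holder and blue cap at (346,166), the pen cup at (173,194), the stapler at (455,182), and the gripper at bottom right.

Run:
```python
from h import *
im=snap("side","side0")
for n in("top","side"):
    c,v=ray(n,[[320,200]]); print(n,c.round(3),v.round(3), camera_params(n)["fov_y"],camera_params(n)["distortion"])
t=cv2.imread("pics/top0.png"); c=t[130:240,230:390]
cv2.imwrite("pics/c0.png",cv2.resize(c,None,fx=5,fy=5,interpolation=cv2.INTER_CUBIC))
s=arm.observe();print(s["clock"],s["position"],s["ee_rot"],s["width"])
```

```text
top [0.432 0.02  1.328] [[ 0.115 -0.029 -0.993]] 47.51535404667665 [-0.08967669  0.          0.          0.          0.        ]
side [0.522 0.746 0.905] [[ 0.048 -0.634 -0.772]] 42.966839516552035 [-0.11023908  0.          0.          0.          0.        ]
0.1 [ 0.14644167 -0.60713774  0.22603058] [-3.11826038e+00 -3.70665497e-01  4.52955182e-04] 1.0033452456237617
```

View pics/side0.png

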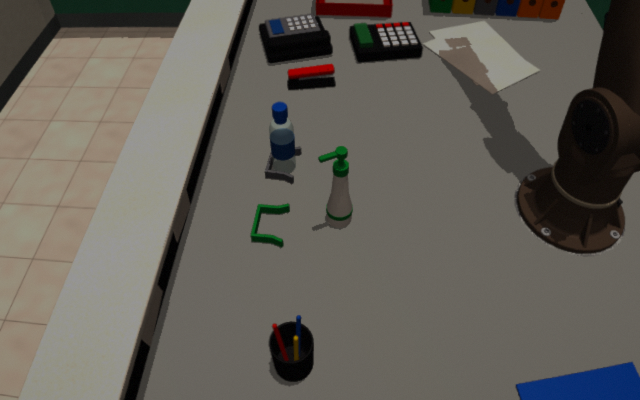

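View pics/c0.png

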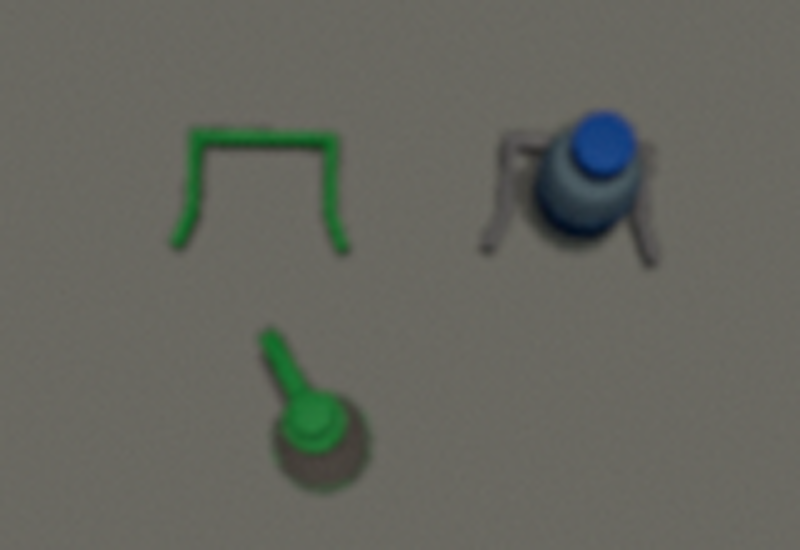

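The side view shows the bottle foot at (340,212), the green holder around (268,225) and the grey holder behind it. The crop gives the holder's back wall at y≈135 and the wing ends at (178,245) and (343,248). The pump head is at (312,420) and the foot circle is centred near (322,443) with radius about 48.

Run:
```python
from h import *
def green(n):
    hsv=cv2.cvtColor(cv2.imread(f"pics/{n}0.png"),cv2.COLOR_BGR2HSV)
    return cv2.inRange(hsv,(45,110,40),(85,255,255))
T=green("top");S=green("side")
for nm,m,n in(("top",T,"top"),("side",S,"side")):
    k,l,st,ce=cv2.connectedComponentsWithStats(m)
    for i in range(1,k):
        if st[i,4]>15:print(nm,i,st[i],ce[i].round(1))
def comp(m,x0,x1,y0,y1):
    r=np.zeros_like(m); r[y0:y1,x0:x1]=m[y0:y1,x0:x1]; return np.argwhere(r)[:,::-1]
for n,m,b in(("top",T,(260,305,150,186)),("side",S,(245,295,200,250))):
    P=onz(n,comp(m,*b),.018)[:,:2]
    c,sz,a=cv2.minAreaRect(P.astype(np.float32)*1000)
    print(n,"holder rect",c,sz,a,"mean",P.mean(0)); w,V=np.linalg.eigh(np.cov(P.T)); print(V.T,w**.5)
    print(" corners",cv2.boxPoints((c,sz,a)).round(1).tolist())
crop=np.array([[193,130],[338,135],[178,245],[343,248]])/5+[230,130]
print("crop pts z.024",onz("top",crop-.4,.024).round(4))
print("pump head",onz("top",[[292.4-.4,214-.4]],.213), "foot", onz("top",[[230+322/5-.4,130+443/5-.4]],.03))
b=comp(S,320,360,200,225); print("band px",b.min(0),b.max(0))
mid=[(b[:,0].min()+b[:,0].max())/2,b[:,1].max()]
print("band front",onz("side",[mid],.008))
print("spout tip",onz("top",[[230+267/5,130+330/5]],.21))
crp=np.array([[605,145]])/5+[230,130]; print("cap",onz("top",crp,.188))
```

```text
top 1 [265 156  34  24 161] [281.2 163.5]
top 2 [282 196  17  25 180] [290.5 210.5]
top 3 [506 218  38  22 533] [524.5 228.7]
side 10 [354  24  19  20 251] [363.   33.3]
side 11 [319 146  28  16 186] [333.8 153.3]
side 12 [333 158  16  14 130] [340.5 165.3]
side 14 [251 204  38  39 316] [265.2 221.6]
top holder rect (681.6359252929688, 92.04161071777344) (96.6099853515625, 67.15118408203125) 87.33168029785156 mean [0.69276157 0.09410786]
[[-0.99867887  0.05138596]
 [ 0.05138596  0.99867887]] [0.02173372 0.03454424]
 corners [[645.7999877929688, 45.400001525878906], [712.9000244140625, 42.20000076293945], [717.4000244140625, 138.6999969482422], [650.2999877929688, 141.89999389648438]]
side holder rect (684.047119140625, 90.64613342285156) (112.39165496826172, 70.47834777832031) 88.71758270263672 mean [0.6923017  0.08758006]
[[-0.99999898 -0.00142594]
 [-0.00142594  0.99999898]] [0.02239519 0.03731246]
 corners [[647.5999755859375, 35.29999923706055], [718.0, 33.70000076293945], [720.5, 146.0], [650.0999755859375, 147.60000610351562]]
crop pts z.024 [[0.7156 0.1316 0.024 ]
 [0.7114 0.0468 0.024 ]
 [0.6476 0.1405 0.024 ]
 [0.6444 0.0447 0.024 ]]
pump head [[0.52812793 0.05738667 0.213     ]] foot [[0.53065871 0.05794601 0.03      ]]
band px [327 211] [351 220]
band front [[0.532162   0.06551999 0.008     ]]
spout tip [[0.57243654 0.07831362 0.21      ]]
cap [[ 0.66813652 -0.09431597  0.188     ]]
```

Home is at about (0.679, 0.0905) with holder yaw near -0.045, and the bottle is at about (0.531, 0.058). The gripper body would hit the bottle if the tool pointed straight down. I'll tilt the tool about 35° forward and cradle the foot with the two fingertips 24 mm apart.

send_rows:
  deltas:
    - [[0.008,0.02,0],[0,0,-0.02],0.024]
    - [[0.014,0.032,0],[0,0,-0.02],0.024]
    - [[0.014,0.032,0],[0,0,-0.02],0.024]
    - [[0.014,0.032,0],[0,0,-0.02],0.024]
    - [[0.014,0.032,0],[0,0,-0.015],0.024]
    - [[0.014,0.032,0],[0,0,0],0.024]
    - [[0.014,0.032,0],[0,0,0],0.024]
    - [[0.014,0.032,0],[0,0,0],0.024]
    - [[0.014,0.032,0],[0,0,0],0.024]
    - [[0.014,0.032,0],[0,0,0],0.024]

```text
clock: 1.1
position: [0.2808, -0.2981, 0.2266]
ee_rot: [-3.134, -0.222, 0.0]
force: [0.7, 0.3, -0.4]
width: 0.266
```

send_rows:
  deltas:
    - [[0.014,0.032,0],[0,0,0],0.024]
    - [[0.014,0.032,0],[0,0,0],0.024]
    - [[0.014,0.032,0],[0,0,0],0.024]
    - [[0.014,0.032,0],[0,0,0],0.024]
    - [[0.014,0.032,0],[0.0139,-0.099,0],0.024]
    - [[0.014,0.032,0],[0.0139,-0.099,0],0.024]
    - [[0.014,0.032,0],[0.0139,-0.099,0],0.024]
    - [[0.014,0.032,0],[0.0139,-0.099,0],0.024]
    - [[0.014,0.032,0],[0.0139,-0.099,0],0.024]
    - [[0.007,0.02,0],[0.0139,-0.099,0],0.024]

```text
clock: 2.1
position: [0.4142, 0.0097, 0.2275]
ee_rot: [-2.954, -0.211, -0.922]
force: [-0.3, 0.9, 0.3]
width: 0.264
```

Run:
```python
from h import *
snap("side","s1")
s=arm.observe();R=cv2.Rodrigues(np.array(s["ee_rot"],float))[0];print(s["clock"],s["position"],R.round(3),np.round(s["joints"],2))
```

```text
2.15 [0.41160613 0.0105589  0.22525926] [[ 0.813  0.142  0.564]
 [ 0.118 -0.99   0.079]
 [ 0.57   0.003 -0.822]] [ 0.39 -0.19 -0.45  2.49 -0.52  0.24 -1.04]
```

send_rows:
  deltas:
    - [[0.012,0.01,-0.01],[0,0,0],0.024]
    - [[0.012,0.01,-0.018],[0,0,0],0.024]
    - [[0.012,0.01,-0.018],[0,0,0],0.024]
    - [[0.011,0.007,-0.018],[0,0,0],0.024]
    - [[0,0,-0.02],[0,0,0],0.024]
    - [[0,0,-0.02],[0,0,0],0.024]
    - [[0,0,-0.02],[0,0,0],0.024]
    - [[0,0,-0.02],[0,0,0],0.024]
    - [[0,0,-0.015],[0,0,0],0.024]
    - [[0,0,-0.01],[0,0,0],0.024]

```text
clock: 3.15
position: [0.4319, 0.0152, 0.1492]
ee_rot: [-3.021, -0.223, -0.818]
force: [0.4, -0.1, 0.6]
width: 0.263
```

Run:
```python
from h import *
snap("side","s2")
s=arm.observe();R=cv2.Rodrigues(np.array(s["ee_rot"],float))[0];print(s["clock"],s["position"],R.round(3),np.round(s["joints"],2))
```

```text
3.2 [0.4320023  0.01528538 0.14908036] [[ 0.855  0.131  0.501]
 [ 0.128 -0.991  0.041]
 [ 0.502  0.029 -0.864]] [ 0.47  0.07 -0.69  2.51  1.13  0.12 -2.74]
```

View pics/s2.png

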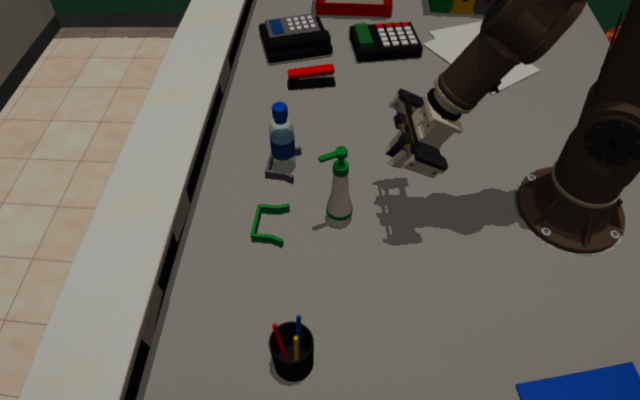

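The picture shows the gripper above and short of the bottle at about (415,140), with the scene undisturbed. The arm met joint limits (j6 and j7) near wrist alignment, so I'll reduce the tilt and see how the joints settle.

send_rows:
  deltas:
    - [[0,0,0],[-0.013,0.09,0],0.024]
    - [[0,0,0],[-0.013,0.09,0],0.024]
    - [[0,0,0],[-0.013,0.09,0],0.024]
    - [[0.01,0.01,0],[-0.013,0.09,0],0.024]
    - [[0.01,0.01,-0.01],[0,0,0],0.024]
    - [[0.005,0.01,-0.015],[0,0,0],0.024]
    - [[0,0,-0.015],[0,0,0],0.024]
    - [[0,0,-0.015],[0,0,0],0.024]
    - [[0,0,-0.015],[0,0,0],0.024]
    - [[0,0,-0.005],[0,0,0],0.024]

```text
clock: 4.2
position: [0.4627, 0.0367, 0.075]
ee_rot: [3.069, 0.207, 0.416]
force: [-0.7, 0.6, 0.5]
width: 0.262
```

```bash
cat > st.py <<'E'
from h import *
s=arm.observe();R=cv2.Rodrigues(np.array(s["ee_rot"],float))[0];print(s["clock"],np.round(s["position"],4).tolist(),"tilt",np.degrees(np.arccos(-R[2,2])).round(1),"zdir",R[:,2].round(3),"y",R[:,1].round(3),np.round(s["joints"],3).tolist(),np.round(s["force"],1))
E
python3 st.py
```

```text
4.2 [0.4627, 0.0367, 0.075] tilt 15.5 zdir [ 0.267 -0.02  -0.963] y [ 0.127 -0.99   0.055] [0.29, 0.362, -0.67, 2.314, 0.886, 0.424, -2.553] [-0.7  0.6  0.5]
```

```bash
cat > fk.py <<'E'
import numpy as np, itertools
from scipy.spatial.transform import Rotation as Ro
D=[([1.231,.434,.025,1.573,-.012,1.134,-.075],[.147,-.608,.227],[-3.11826,-.370665,.00045]),
([.39,-.19,-.45,2.49,-.52,.24,-1.04],[.4116,.01056,.2253],Ro.from_matrix([[.813,.142,.564],[.118,-.99,.079],[.57,.003,-.822]]).as_rotvec()),
([.47,.07,-.69,2.51,1.13,.12,-2.74],[.432,.0153,.1491],Ro.from_matrix([[.855,.131,.501],[.128,-.991,.041],[.502,.029,-.864]]).as_rotvec()),
([.29,.362,-.67,2.314,.886,.424,-2.553],[.4627,.0367,.075],[3.069,.207,.416])]
ax="ZYZYZYZ"
def chain(q,s):
    R=Ro.identity();o=[R]
    for a,x,g in zip(ax,q,s): R=R*Ro.from_euler(a,g*x);o.append(R)
    return o
if __name__=="__main__":
    best=[]
    for s in itertools.product([1,-1],repeat=7):
        if s[1]<0: continue
        for b in np.arange(4)*np.pi/2:
            E=[]
            for q,p,r in D:
                E.append(chain(q,s)[-1].inv()*Ro.from_euler("z",-b)*Ro.from_rotvec(r))
            m=Ro.concatenate(E).mean(); best.append((max((m.inv()*e).magnitude() for e in E),s,b,m.as_rotvec().round(3)))
    best.sort(key=lambda x:x[0])
    for z in best[:4]:print(z)
    _,s,b,m=best[0]
    A=[];y=[]
    for q,p,r in D:
        c=chain(q,s); B=Ro.from_euler("z",b)
        f=lambda i,v:(B*c[i]).apply(v)
        A.append(np.c_[[0,0,1],f(2,[0,0,1]),f(4,[0,0,1]),f(6,[0,0,1]),f(2,[0,1,0]),f(6,[1,0,0])]);y.append(p)
    A=np.vstack(A);y=np.hstack(y)
    for k in(4,5,6):
        L,*_=np.linalg.lstsq(A[:,:k],y,rcond=None);print(L.round(4),(A[:,:k]@L-y).round(3))
E
python3 fk.py
```

```text
(0.004954525052986894, (-1, 1, -1, 1, -1, 1, -1), np.float64(0.0), array([ 2.000e-03, -1.000e-03,  1.569e+00]))
(0.17248759244082287, (1, 1, 1, 1, 1, 1, 1), np.float64(0.0), array([ 0.04 , -0.043, -1.879]))
(0.4381619824680546, (-1, 1, -1, -1, -1, -1, -1), np.float64(1.5707963267948966), array([ 0.935, -0.688, -2.822]))
(0.45068415748178914, (1, 1, 1, 1, 1, 1, 1), np.float64(1.5707963267948966), array([-0.319,  0.317, -0.408]))
[0.2125 0.5939 0.4032 0.3634] [ 0.049  0.025 -0.009 -0.012  0.055 -0.    -0.001  0.043  0.005  0.005
  0.038  0.005]
[ 0.2775  0.5651  0.4278  0.3859 -0.054 ] [ 0.001 -0.003 -0.003  0.003  0.004  0.001 -0.003  0.     0.001 -0.004
 -0.002  0.001]
[ 2.780e-01  5.650e-01  4.285e-01  3.856e-01 -5.390e-02  5.000e-04] [ 0.001 -0.003 -0.003  0.003  0.004  0.001 -0.003  0.     0.001 -0.004
 -0.003  0.001]
```

```bash
cat > ik.py <<'E'
from fk import *
from scipy.optimize import least_squares
L=[.2775,.5651,.4278,.3859,-.054]; s=(-1,1,-1,1,-1,1,-1)
lo=np.array([-2.62,-.44,-1.27,.08,-1.32,.12,-2.74]);hi=np.array([2.62,2.09,1.32,2.57,4.46,2,2.74])
def fk(q):
    c=chain(q,s);z=[0,0,1]
    return L[0]*np.array(z)+c[2].apply([0,L[4],L[1]])+c[4].apply([0,0,L[2]])+c[6].apply([0,0,L[3]]),c[7]*Ro.from_euler("z",np.pi/2)
def goal(yaw,t): return Ro.from_euler("ZY",[yaw,-t])*Ro.from_euler("x",np.pi)
def ik(p,R,q0):
    def f(q):
        P,Q=fk(q); return np.r_[(P-p)*20,(R.inv()*Q).as_rotvec()*10,(q-(lo+hi)/2)/(hi-lo)*.02]
    r=least_squares(f,np.clip(q0,lo+.01,hi-.01),bounds=(lo,hi));P,Q=fk(r.x)
    return r.x,np.linalg.norm(P-p),(R.inv()*Q).magnitude()
if __name__=="__main__":
    seeds=[[.29,.362,-.67,2.314,.886,.424,-2.553],[-.1,.4,0,2.2,0,.4,-1.5],[.4,.3,-.6,2.3,-.5,.4,-1],[-.5,.4,.6,2.2,.5,.4,-1.5],[-.5,.4,.6,2.2,-.8,.4,-.8]]
    for t in(25,30,35):
        for x,y in((.46,.048),(.50,.054),(.60,.09),(.645,.09)):
            b=[ik(np.array([x,y,.013]),goal(.14,np.radians(t)),q) for q in seeds]
            b=[z for z in b if z[1]<.002 and z[2]<.02]
            print(t,x,len(b),[z[0].round(2).tolist() for z in b][:3])
E
python3 ik.py
```

```text
25 0.46 0 []
25 0.5 0 []
25 0.6 0 []
25 0.645 0 []
30 0.46 0 []
30 0.5 0 []
30 0.6 0 []
30 0.645 0 []
35 0.46 0 []
35 0.5 0 []
35 0.6 0 []
35 0.645 0 []
```

```bash
sed -i 's/\*\.02\]/*.002]/' ik.py
python3 - <<'E'
from ik import *
for q,p,r in D:
    P,Q=fk(q);print(P-p,(Ro.from_rotvec(r).inv()*Q).as_rotvec())
seeds=[[.29,.362,-.67,2.314,.886,.424,-2.553],[-.1,.4,0,2.2,0,.4,-1.5],[-.5,.4,.6,2.2,.5,.4,-1.5],[-.5,.4,.6,2.2,-.8,.4,-.8],[.3,.5,-.5,2,-.6,.6,-1]]
for t in(0,15,20,25,30,35):
  for x,y in((.46,.048),(.50,.054),(.60,.09),(.645,.09)):
    b=[ik(np.array([x,y,.013]),goal(.14,np.radians(t)),q) for q in seeds]
    print(t,x,[(round(z[1]*1000,1),round(np.degrees(z[2]),1)) for z in b],min(b,key=lambda z:z[1]+z[2]*.2)[0].round(2).tolist())
E
```

```text
[ 0.00061843 -0.00328661 -0.00337973] [-0.00211184  0.00054121 -0.0004167 ]
[0.00302697 0.00414288 0.00128375] [0.00185721 0.00541451 0.00427587]
[-0.00274505  0.00042249  0.0007922 ] [-0.00102798  0.00133568  0.00351974]
[-0.00430121 -0.00250632  0.00103685] [-0.00024265 -0.00027255 -0.00018883]
0 0.46 [(np.float64(0.0), np.float64(0.0)), (np.float64(0.0), np.float64(0.0)), (np.float64(0.0), np.float64(0.0)), (np.float64(0.0), np.float64(0.0)), (np.float64(0.0), np.float64(0.0))] [-0.12, 0.49, -0.14, 2.17, 0.14, 0.49, -1.79]
0 0.5 [(np.float64(0.0), np.float64(0.0)), (np.float64(0.0), np.float64(0.0)), (np.float64(0.0), np.float64(0.0)), (np.float64(0.0), np.float64(0.0)), (np.float64(0.0), np.float64(0.0))] [-0.12, 0.53, -0.12, 2.07, 0.12, 0.54, -1.77]
0 0.6 [(np.float64(0.0), np.float64(0.0)), (np.float64(0.0), np.float64(0.0)), (np.float64(0.0), np.float64(0.0)), (np.float64(0.0), np.float64(0.0)), (np.float64(0.0), np.float64(0.0))] [-0.17, 0.64, -0.09, 1.82, 0.09, 0.69, -1.75]
0 0.645 [(np.float64(0.0), np.float64(0.0)), (np.float64(0.0), np.float64(0.0)), (np.float64(0.0), np.
[... 4181 characters left out ...]
8.5), np.float64(10.1)), (np.float64(78.5), np.float64(10.1)), (np.float64(78.5), np.float64(10.1)), (np.float64(79.9), np.float64(10.2)), (np.float64(79.9), np.float64(10.2))] [0.14, 0.34, -0.37, 2.34, 1.17, 0.12, -2.74]
35 0.6 [(np.float64(57.4), np.float64(8.7)), (np.float64(57.4), np.float64(8.7)), (np.float64(57.4), np.float64(8.7)), (np.float64(57.3), np.float64(8.7)), (np.float64(57.3), np.float64(8.7))] [-0.57, 0.47, 0.39, 2.21, -1.32, 0.12, -0.4]
35 0.645 [(np.float64(48.0), np.float64(7.6)), (np.float64(48.0), np.float64(7.6)), (np.float64(48.0), np.float64(7.6)), (np.float64(48.0), np.float64(7.6)), (np.float64(48.0), np.float64(7.6))] [-0.11, 0.53, -0.16, 2.08, 1.12, 0.12, -2.74]
```

Run:
```python
from ik import *
for turn in(0,np.pi):
  for t in(30,38):
   for x,y,z in((.46,.048,.22),(.46,.048,.013),(.50,.054,.013),(.645,.09,.013)):
    G=goal(.14,np.radians(t))*Ro.from_euler("z",turn)
    b=[ik(np.array([x,y,z]),G,q) for q in([-.1,.3,-.1,2.4,3.14,.4,1.5],[-.1,.3,-.1,2.4,3.14,.4,-1.6],[.4,.3,-.6,2.3,2.6,.4,-1.6],[-.5,.3,.5,2.3,3.6,.4,-1.6])]
    print(turn>0,t,x,z,[(round(u[1]*1000,1),round(np.degrees(u[2]),1)) for u in b][:2],b[1][0].round(2).tolist(),b[2][0].round(2).tolist())
```

```text
False 30 0.46 0.22 [(np.float64(50.6), np.float64(5.4)), (np.float64(0.0), np.float64(0.0))] [-0.06, -0.07, -0.2, 2.38, 0.15, 0.32, -1.83] [-0.06, -0.07, -0.2, 2.38, 0.15, 0.32, -1.83]
False 30 0.46 0.013 [(np.float64(0.0), np.float64(0.0)), (np.float64(65.3), np.float64(7.8))] [0.1, 0.31, -0.34, 2.41, 1.13, 0.12, -2.74] [0.1, 0.31, -0.34, 2.41, 1.13, 0.12, -2.74]
False 30 0.5 0.013 [(np.float64(0.0), np.float64(0.0)), (np.float64(56.9), np.float64(7.3))] [0.03, 0.37, -0.28, 2.34, 1.13, 0.12, -2.74] [0.03, 0.37, -0.28, 2.34, 1.13, 0.12, -2.74]
False 30 0.645 0.013 [(np.float64(0.0), np.float64(0.0)), (np.float64(27.5), np.float64(4.4))] [-0.13, 0.55, -0.14, 2.09, 1.11, 0.12, -2.74] [-0.13, 0.55, -0.14, 2.09, 1.11, 0.12, -2.74]
False 38 0.46 0.22 [(np.float64(17.6), np.float64(1.5)), (np.float64(0.0), np.float64(0.0))] [-0.18, -0.11, -0.11, 2.51, 0.76, 0.12, -2.46] [1.2, -0.07, -1.27, 2.42, -0.93, 0.12, -0.63]
False 38 0.46 0.013 [(np.float64(30.0), np.float64(2.4)), (np.float64(100.5), np.float64(11.6))] [0.4, 0.27, -0.61, 2.41, 1.21, 0.12, -2.74] [0.4, 0.27, -0.61, 2.41, 1.21, 0.12,
[... 1120 characters left out ...]
oat64(0.0), np.float64(0.0)), (np.float64(0.0), np.float64(0.0))] [-0.45, -0.14, 0.12, 2.53, 0.94, 0.16, 0.51] [1.04, 0.06, -1.27, 2.42, 1.19, 0.12, 0.35]
True 38 0.46 0.013 [(np.float64(30.0), np.float64(2.4)), (np.float64(30.0), np.float64(2.4))] [0.61, 0.99, -1.27, 2.57, 2.15, 1.13, -0.49] [0.61, 0.99, -1.27, 2.57, 2.15, 1.13, -0.49]
True 38 0.5 0.013 [(np.float64(3.4), np.float64(0.3)), (np.float64(3.4), np.float64(0.3))] [0.59, 1.06, -1.27, 2.57, 2.21, 1.21, -0.5] [0.59, 1.06, -1.27, 2.57, 2.21, 1.21, -0.5]
True 38 0.645 0.013 [(np.float64(0.0), np.float64(0.0)), (np.float64(0.0), np.float64(0.0))] [0.25, 0.75, -0.69, 2.27, 2.35, 0.65, -0.72] [0.25, 0.75, -0.69, 2.27, 2.35, 0.65, -0.72]
```

The fitted kinematics show that 30° of forward tilt is reachable over the whole path with the tool half-turned about its axis. I'll rise clear of the bottle and spin there.

send_rows:
  deltas:
    - [[-0.003,0,0.015],[0,0,0],0.012]
    - [[-0.003,0,0.024],[0,0,0],0.012]
    - [[-0.003,0,0.024],[0,0,0],0.012]
    - [[-0.003,0,0.024],[0,0,0],0.012]
    - [[-0.003,0,0.024],[0,0,0],0.012]
    - [[0,0,0.024],[0,0,0],0.012]
    - [[0,0,0.024],[0,0,0],0.012]
    - [[0,0,0.024],[0,0,0],0.012]
    - [[0,0,0.024],[0,0,0],0.012]
    - [[0,0,0.015],[0,0,0],0.012]

```text
clock: 5.2
position: [0.4485, 0.0376, 0.3004]
ee_rot: [3.068, 0.208, 0.421]
force: [0.4, -0.5, 0.0]
width: 0.132
```

send_rows:
  deltas:
    - [[0,0,0],[-0.038,0.003,0.1375],0.012]
    - [[0,0,0],[-0.038,0.003,0.1375],0.012]
    - [[0,0,0],[-0.038,0.003,0.1375],0.012]
    - [[0,0,0],[-0.038,0.003,0.1375],0.012]
    - [[0,0,0],[-0.038,0.003,0.1375],0.012]
    - [[0,0,0],[-0.038,0.003,0.1375],0.012]
    - [[0,0,0],[-0.038,0.003,0.1375],0.012]
    - [[0,0,0],[-0.038,0.003,0.1375],0.012]
    - [[0,0,0],[-0.038,0.003,0.1375],0.012]
    - [[0,0,0],[-0.038,0.003,0.1375],0.012]

```text
clock: 6.2
position: [0.4479, 0.0374, 0.2985]
ee_rot: [2.074, 2.068, 0.259]
force: [-0.7, 0.6, -0.3]
width: 0.132
```

send_rows:
  deltas:
    - [[0,0,0],[-0.038,0.003,0.1375],0.012]
    - [[0,0,0],[-0.038,0.003,0.1375],0.012]
    - [[0,0,0],[-0.038,0.003,0.1375],0.012]
    - [[0,0,0],[-0.038,0.003,0.1375],0.012]
    - [[0,0,0],[-0.038,0.003,0.1375],0.012]
    - [[0,0,0],[-0.038,0.003,0.1375],0.012]
    - [[0,0,0],[-0.038,0.003,0.1375],0.012]
    - [[0,0,0],[-0.038,0.003,0.1375],0.012]
    - [[0,0,0],[-0.038,0.003,0.1375],0.012]
    - [[0,0,0],[-0.038,0.003,0.1375],0.012]

```text
clock: 7.2
position: [0.4479, 0.0374, 0.2985]
ee_rot: [0.211, 2.867, -0.005]
force: [0.3, -0.5, -0.1]
width: 0.131
```

```bash
python3 st.py
```

```text
7.2 [0.4479, 0.0374, 0.2985] tilt 15.3 zdir [ 0.263 -0.023 -0.965] y [0.145 0.989 0.016] [0.675, -0.029, -0.894, 2.008, 0.074, 0.898, 1.164] [ 0.3 -0.5 -0.1]
```

```bash
cat > sim.py <<'E'
from ik import *
def step(p,R,q):
    f=lambda v:np.r_[(fk(v)[0]-p)*50,(R.inv()*fk(v)[1]).as_rotvec()*20,(v-q)*.1]
    r=least_squares(f,np.clip(q,lo+1e-3,hi-1e-3),bounds=(lo,hi)).x;P,Q=fk(r);return r,np.linalg.norm(P-p),(R.inv()*Q).magnitude()
def G(yaw,t,roll=0): return Ro.from_euler("x",np.radians(roll))*goal(np.radians(yaw),np.radians(t))*Ro.from_euler("z",np.pi)
def run(wps,q,n=12,v=True):
    for a,b in zip(wps[:-1],wps[1:]):
        for k in range(1,n+1):
            w=np.array(a)+(np.array(b)-a)*k/n
            q0=q;q,e,r=step(w[:3],G(*w[3:]),q)
            if v and (k==n or e>.003 or abs(q-q0).max()>.4):print(w.round(3),q.round(2),round(e*1000,1),np.degrees(r).round(1),abs(q-q0).max().round(2))
    return q
E
python3 - <<'E'
from sim import *
q=np.array([0.675,-.029,-.894,2.008,.074,.898,1.164])
s0=(.448,.037,.298,8,15,0)
for name,w in {"desc first":[s0,(.46,.045,.1,8,15,0),(.46,.045,.05,8,30,0),(.46,.045,.015,8,30,0)],
 "tilt first":[s0,(.46,.045,.298,8,30,0),(.46,.045,.015,8,30,0)],
 "roll":[s0,(.46,.045,.298,8,15,25),(.46,.045,.05,8,30,25),(.46,.045,.015,8,30,0)],
 "roll-":[s0,(.46,.045,.298,8,15,-25),(.46,.045,.05,8,30,-25),(.46,.045,.015,8,30,0)]}.items():
    print(name);r=run(w,q)
E
```

```text
desc first
[ 0.46   0.045  0.1    8.    15.     0.   ] [ 0.31  0.31 -0.64  2.28  0.57  0.41  0.92] 0.0 0.0 0.07
[ 0.46   0.045  0.05   8.    30.     0.   ] [ 0.38  0.49 -0.81  2.56  2.21  0.52 -0.72] 0.0 0.0 0.07
[4.6e-01 4.5e-02 1.5e-02 8.0e+00 3.0e+01 0.0e+00] [ 0.47  0.71 -0.98  2.57  2.18  0.77 -0.65] 0.0 0.0 0.03
tilt first
[ 0.449  0.038  0.298  8.    16.25   0.   ] [ 0.7  -0.02 -0.85  2.01 -0.02  0.87  1.57] 0.0 0.0 0.4
[ 0.46   0.045  0.298  8.    30.     0.   ] [ 0.67 -0.17 -0.74  2.19 -0.26  0.56  1.8 ] 0.0 0.0 0.03
[ 0.46   0.045  0.156  8.    30.     0.   ] [ 0.25  0.09 -0.53  2.45  0.87  0.14  0.61] 0.1 0.0 0.41
[ 0.46   0.045  0.133  8.    30.     0.   ] [ 0.3   0.17 -0.61  2.48  1.53  0.16 -0.05] 0.1 0.0 0.66
[4.6e-01 4.5e-02 1.5e-02 8.0e+00 3.0e+01 0.0e+00] [ 0.47  0.71 -0.98  2.57  2.18  0.77 -0.65] 0.0 0.0 0.15
roll
[ 0.449  0.038  0.298  8.    15.     2.083] [ 0.72 -0.01 -0.85  1.99 -0.06  0.89  1.61] 0.0 0.0 0.44
[ 0.46   0.045  0.298  8.    15.    25.   ] [ 0.91  0.1  -0.74  2.01 -0.55  0.93  2.13] 0.0 0.0 0.04
[ 0.46   0.045  0.112  8.    26.25  25.   ] [ 1.05  
[... 1275 characters left out ...]
  0.12  2.74] 50.3 9.3 0.2
[4.600e-01 4.500e-02 2.100e-02 8.000e+00 3.000e+01 4.167e+00] [-0.25  0.29  0.12  2.44 -1.21  0.12  2.74] 50.8 9.4 0.21
[4.600e-01 4.500e-02 1.800e-02 8.000e+00 3.000e+01 2.083e+00] [-0.45  0.29  0.31  2.46 -1.24  0.12  2.74] 51.2 9.5 0.2
[4.6e-01 4.5e-02 1.5e-02 8.0e+00 3.0e+01 0.0e+00] [-0.64  0.31  0.48  2.47 -1.27  0.12  2.74] 51.3 9.6 0.18
roll-
[  0.46    0.045   0.298   8.     15.    -25.   ] [ 0.25  0.19 -0.96  1.93  0.66  1.24  0.8 ] 0.0 0.0 0.04
[  0.46    0.045   0.05    8.     30.    -25.   ] [-0.09  0.59 -0.8   2.47  1.58  1.01 -0.39] 0.0 0.0 0.13
[4.6e-01 4.5e-02 1.5e-02 8.0e+00 3.0e+01 0.0e+00] [ 0.47  0.71 -0.98  2.57  2.18  0.77 -0.65] 0.0 0.0 0.09
```

send_rows:
  deltas:
    - [[0,0,0],[-0.038,0.003,0.1375],0.012]
    - [[0,0,0],[-0.038,0.003,0.1375],0.012]
    - [[0.001,0.001,-0.015],[0,0,0],0.012]
    - [[0.001,0.001,-0.028],[0,0,0],0.012]
    - [[0.001,0.001,-0.028],[0,0,0],0.012]
    - [[0.001,0.001,-0.028],[0,0,0],0.012]
    - [[0.001,0.001,-0.028],[0,0,0],0.012]
    - [[0.001,0.001,-0.028],[0,0,0],0.012]
    - [[0.002,0.001,-0.028],[0,0,0],0.012]
    - [[0.002,0.001,-0.015],[0,0,0],0.012]

```text
clock: 8.2
position: [0.4574, 0.0449, 0.0985]
ee_rot: [-0.19, 2.873, -0.061]
force: [-0.0, -0.6, 0.9]
width: 0.132
```

```bash
python3 st.py
```

```text
8.2 [0.4574, 0.0449, 0.0985] tilt 15.2 zdir [ 0.261 -0.024 -0.965] y [-0.124  0.991 -0.058] [0.315, 0.315, -0.72, 2.29, 0.751, 0.478, 0.696] [-0.  -0.6  0.9]
```

send_rows:
  deltas:
    - [[0,0,0],[0.009,-0.0205,0],0.012]
    - [[0.001,0,-0.004],[0.009,-0.0205,0],0.012]
    - [[0.001,0,-0.006],[0.009,-0.0205,0],0.012]
    - [[0.001,0,-0.006],[0.009,-0.0205,0],0.012]
    - [[0.001,0,-0.006],[0.009,-0.0205,0],0.012]
    - [[0.001,0,-0.006],[0.009,-0.0205,0],0.012]
    - [[0.001,0,-0.006],[0.009,-0.0205,0],0.012]
    - [[0.001,0,-0.006],[0.009,-0.0205,0],0.012]
    - [[0.001,0,-0.006],[0.009,-0.0205,0],0.012]
    - [[0.001,0,-0.004],[0.009,-0.0205,0],0.012]

```text
clock: 9.2
position: [0.4685, 0.0445, 0.0529]
ee_rot: [-0.156, 2.665, 0.04]
force: [-0.5, -0.4, 0.1]
width: 0.128
```

```bash
python3 st.py
```

```text
9.2 [0.4685, 0.0445, 0.0529] tilt 27.1 zdir [ 0.452  0.055 -0.89 ] y [-0.117  0.993  0.002] [0.27, 0.414, -0.641, 2.5, 2.089, 0.358, -0.623] [-0.5 -0.4  0.1]
```

send_rows:
  deltas:
    - [[0,0.001,-0.003],[0,0,0],0.024]
    - [[0,0.001,-0.005],[0,0,0],0.024]
    - [[0,0.001,-0.006],[0,0,0],0.024]
    - [[0,0.001,-0.006],[0,0,0],0.024]
    - [[0,0.001,-0.006],[0,0,0],0.024]
    - [[0,0.001,-0.006],[0,0,0],0.024]
    - [[0,0,-0.004],[0,0,0],0.024]
    - [[0,0,-0.003],[0,0,0],0.024]
    - [[0,0,0],[0,0,0],0.024]
    - [[0,0,0],[0,0,0],0.024]

```text
clock: 10.2
position: [0.467, 0.0506, 0.013]
ee_rot: [-0.158, 2.669, 0.04]
force: [-0.6, -0.3, 0.4]
width: 0.258
```

```bash
python3 st.py
python3 - <<'E'
from h import *
a=get_image("top")[120:260,230:390];b=get_image("side")[110:260,230:430]
a=cv2.resize(a,(457,400),interpolation=3);b=cv2.resize(b,(533,400),interpolation=3)[:, :343] if 0 else cv2.resize(b[:, :170],None,fx=2,fy=2.667,interpolation=3)
b=b[:400];cv2.imwrite("pics/m1.png",np.hstack([a,b[:400]])[:,:,::-1])
E
```

```text
10.2 [0.467, 0.0506, 0.013] tilt 26.8 zdir [ 0.448  0.055 -0.892] y [-0.118  0.993  0.002] [0.285, 0.562, -0.711, 2.521, 2.2, 0.523, -0.733] [-0.6 -0.3  0.4]
```

View pics/m1.png

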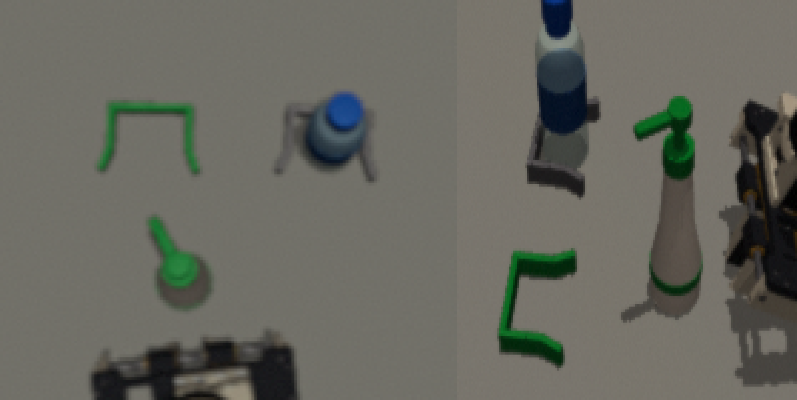

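The top half shows the gripper squarely behind the bottle (foot near (184,285)), and the holder is open ahead of it. In the side half the bottle is untouched at (676,280) with the fingers right behind it. Next I approach and push.

send_rows:
  deltas:
    - [[0.003,0,0],[0,0,0],0.024]
    - [[0.004,0.001,0],[0,0,0],0.024]
    - [[0.004,0,0],[0,0,0],0.024]
    - [[0.004,0.001,0],[0,0,0],0.024]
    - [[0.003,0,0],[0,0,0],0.024]
    - [[0.003,0.001,0],[0,0,0],0.024]
    - [[0.003,0,0],[0,0,0],0.024]
    - [[0.003,0.001,0],[0,0,0],0.024]
    - [[0.003,0,0],[0,0,0],0.024]
    - [[0.003,0.001,0],[0,0,0],0.024]

```text
clock: 11.3
position: [0.5, 0.0555, 0.013]
ee_rot: [-0.157, 2.669, 0.04]
force: [-2.8, -0.9, 1.4]
width: 0.261
```

send_rows:
  deltas:
    - [[0.003,0.001,0],[0,0,0],0.024]
    - [[0.004,0.0015,0],[0,0,0],0.024]
    - [[0.004,0.0015,0],[0,0,0],0.024]
    - [[0.004,0.0015,0],[0,0,0],0.024]
    - [[0.004,0.0015,0],[0,0,0],0.024]
    - [[0.004,0.0015,0],[0,0,0],0.024]
    - [[0.004,0.0015,0],[0,0,0],0.024]
    - [[0.004,0.0015,0],[0,0,0],0.024]
    - [[0.004,0.0015,0],[0,0,0],0.024]
    - [[0.003,0.001,0],[0,0,0],0.024]

```text
clock: 12.3
position: [0.5385, 0.0698, 0.0131]
ee_rot: [-0.158, 2.669, 0.04]
force: [-2.1, -1.6, -0.4]
width: 0.263
```

```bash
python3 st.py
cat > look.py <<'E'
import sys
from h import *
n=sys.argv[1]
I={}
for c in("top","side"):
    im=get_image(c);I[c]=im
    m=cv2.inRange(cv2.cvtColor(im,cv2.COLOR_RGB2HSV),(45,110,40),(85,255,255))
    k,l,st,ce=cv2.connectedComponentsWithStats(m)
    for i in range(1,k):
        if st[i,4]>8 and 240<ce[i][0]<370 and 120<ce[i][1]<260: print(c,st[i].tolist(),ce[i].round(1),onz(c,[ce[i]],.207 if c=="top" else .01)[0].round(3))
a=cv2.resize(I["top"][120:260,230:390],(457,400),interpolation=3);b=cv2.resize(I["side"][110:260,230:400],(340,400),interpolation=3)
cv2.imwrite(f"pics/{n}.png",np.hstack([a,b])[:,:,::-1])
E
python3 look.py m2
```

```text
12.3 [0.5385, 0.0698, 0.0131] tilt 26.9 zdir [ 0.449  0.055 -0.892] y [-0.118  0.993  0.002] [0.184, 0.576, -0.585, 2.359, 2.068, 0.415, -0.576] [-2.1 -1.6 -0.4]
top [265, 156, 34, 24, 161] [281.2 163.5] [0.655 0.083 0.207]
top [274, 182, 19, 24, 175] [283.6 195.8] [0.573 0.078 0.207]
side [298, 151, 31, 32, 382] [316.5 165.1] [ 0.594 -0.096  0.01 ]
side [251, 204, 38, 43, 455] [266.2 223.5] [0.691 0.087 0.01 ]
side [262, 212, 23, 2, 26] [273.3 212.4] [0.68  0.055 0.01 ]
side [309, 217, 25, 9, 62] [321.1 222. ] [0.571 0.075 0.01 ]
```

View pics/m2.png

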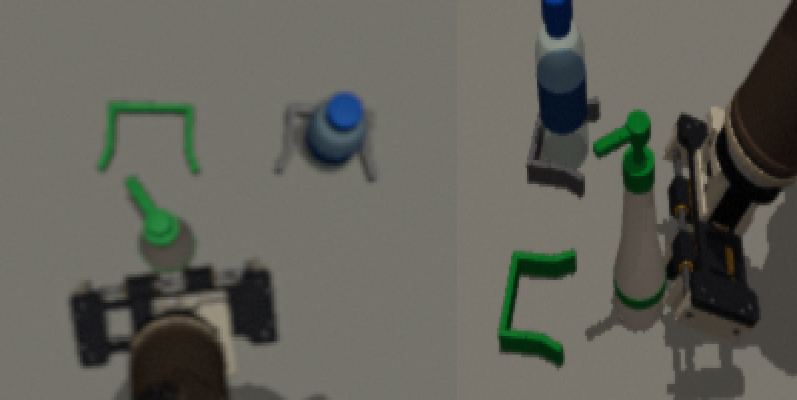

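The bottle (foot near (166,245) top, (638,310) side) is seated in the two-finger cradle and upright, heading for the holder. The band measures (0.571, 0.075), which agrees with TCP + 34 mm.

send_rows:
  deltas:
    - [[0.003,0.001,0],[0,0,0],0.024]
    - [[0.004,0.0015,0],[0,0,0],0.024]
    - [[0.004,0.0015,0],[0,0,0],0.024]
    - [[0.004,0.0015,0],[0,0,0],0.024]
    - [[0.004,0.0015,0],[0,0,0],0.024]
    - [[0.004,0.0015,0],[0,0,0],0.024]
    - [[0.004,0.0015,0],[0,0,0],0.024]
    - [[0.004,0.0015,0],[0,0,0],0.024]
    - [[0.004,0.0015,0],[0,0,0],0.024]
    - [[0.004,0.0015,0],[0,0,0],0.024]

```text
clock: 13.4
position: [0.5774, 0.0842, 0.0131]
ee_rot: [-0.158, 2.669, 0.04]
force: [-2.3, -0.9, -0.2]
width: 0.265
```

send_rows:
  deltas:
    - [[0.004,0.001,0],[0,0,0],0.024]
    - [[0.004,0.0005,0],[0,0,0],0.024]
    - [[0.004,0,0],[0,0,0],0.024]
    - [[0.004,0,0],[0,0,0],0.024]
    - [[0.004,0,0],[0,0,0],0.024]
    - [[0.004,0,0],[0,0,0],0.024]
    - [[0.004,0,0],[0,0,0],0.024]
    - [[0.004,0,0],[0,0,0],0.024]
    - [[0.004,0,0],[0,0,0],0.024]
    - [[0.003,0,0],[0,0,0],0.024]

```text
clock: 14.4
position: [0.6165, 0.0856, 0.0131]
ee_rot: [-0.158, 2.669, 0.04]
force: [-2.8, -0.7, 0.3]
width: 0.261
```

```bash
python3 st.py; python3 look.py m3
```

```text
14.4 [0.6165, 0.0856, 0.0131] tilt 26.9 zdir [ 0.449  0.055 -0.892] y [-0.118  0.993  0.002] [0.052, 0.602, -0.412, 2.184, 1.861, 0.294, -0.354] [-2.8 -0.7  0.3]
top [265, 152, 34, 28, 329] [279.2 164.9] [0.652 0.088 0.207]
side [256, 155, 33, 29, 404] [275.5 168.4] [ 0.692 -0.079  0.01 ]
side [276, 182, 13, 5, 18] [281.2 184.8] [ 0.672 -0.028  0.01 ]
side [251, 204, 32, 43, 384] [263.4 226.2] [0.697 0.094 0.01 ]
side [273, 218, 25, 12, 61] [285.6 225.9] [0.648 0.09  0.01 ]
```

View pics/m3.png

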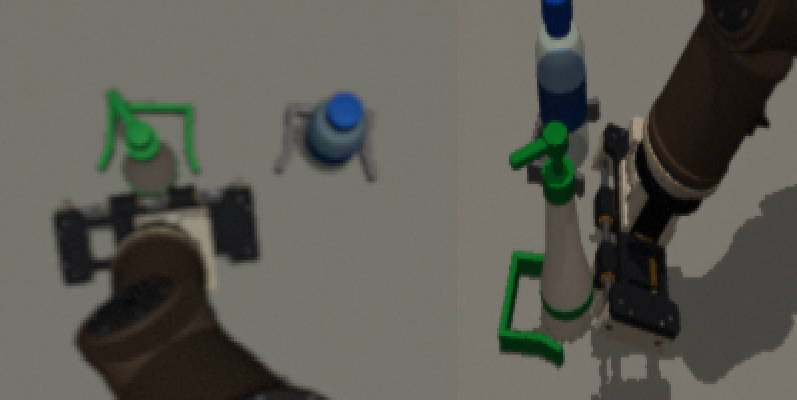

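The bottle is entering the holder mouth centrally, with its foot near (150,165) in the top half, and it is upright. About 29 mm remain, so I'll slow down and watch the force.

send_rows:
  deltas:
    - [[0.003,0,0],[0,0,0],0.024]
    - [[0.003,0,0],[0,0,0],0.024]
    - [[0.003,0,0],[0,0,0],0.024]
    - [[0.003,0,0],[0,0,0],0.024]
    - [[0.003,0,0],[0,0,0],0.024]
    - [[0.003,0,0],[0,0,0],0.024]
    - [[0.002,0,0],[0,0,0],0.024]
    - [[0.002,0,0],[0,0,0],0.024]
    - [[0.002,0,0],[0,0,0],0.024]
    - [[0.001,0,0],[0,0,0],0.024]

```text
clock: 15.5
position: [0.6413, 0.0856, 0.0131]
ee_rot: [-0.158, 2.669, 0.04]
force: [-2.5, 0.0, 0.4]
width: 0.26
```

send_rows:
  deltas:
    - [[0.001,0,0],[0,0,0],0.024]
    - [[0.0005,0,0],[0,0,0],0.024]
    - [[0.0005,0,0],[0,0,0],0.024]
    - [[0.0005,0,0],[0,0,0],0.024]
    - [[0,0,0],[0,0,0],0.024]
    - [[0,0,0],[0,0,0],0.024]
    - [[0,0,0],[0,0,0],0.024]
    - [[0,0,0],[0,0,0],0.024]
    - [[0,0,0],[0,0,0],0.024]
    - [[0,0,0],[0,0,0],0.024]

```text
clock: 16.5
position: [0.6436, 0.0856, 0.0131]
ee_rot: [-0.158, 2.669, 0.04]
force: [-3.5, 0.6, -0.1]
width: 0.258
```

```bash
python3 st.py
```

```text
16.5 [0.6436, 0.0856, 0.0131] tilt 26.9 zdir [ 0.448  0.055 -0.892] y [-0.118  0.993  0.002] [0.005, 0.613, -0.335, 2.124, 1.762, 0.242, -0.248] [-3.5  0.6 -0.1]
```

send_rows:
  deltas:
    - [[0.0004,0,0],[0,0,0],0.024]
    - [[0.0004,0,0],[0,0,0],0.024]
    - [[0.0004,0,0],[0,0,0],0.024]
    - [[0.0004,0,0],[0,0,0],0.024]
    - [[0.0004,0,0],[0,0,0],0.024]
    - [[0,0,0],[0,0,0],0.024]
    - [[0,0,0],[0,0,0],0.024]
    - [[0,0,0],[0,0,0],0.024]
    - [[0,0,0],[0,0,0],0.024]
    - [[0,0,0],[0,0,0],0.024]

```text
clock: 17.5
position: [0.6456, 0.0856, 0.0131]
ee_rot: [-0.158, 2.669, 0.04]
force: [-2.5, 0.4, 0.7]
width: 0.262
```

```bash
python3 st.py; python3 look.py m4
```

```text
17.5 [0.6456, 0.0856, 0.0131] tilt 26.9 zdir [ 0.448  0.055 -0.892] y [-0.118  0.993  0.002] [0.001, 0.614, -0.329, 2.12, 1.753, 0.238, -0.239] [-2.5  0.4  0.7]
top [265, 141, 32, 38, 302] [278.5 158.6] [0.668 0.09  0.207]
side [241, 155, 34, 31, 406] [261.  168.8] [ 0.726 -0.076  0.01 ]
side [251, 204, 32, 43, 298] [262.6 231.6] [0.696 0.109 0.01 ]
side [281, 205, 5, 5, 16] [283.  206.5] [0.66  0.037 0.01 ]
side [259, 215, 26, 14, 61] [271.5 224.7] [0.679 0.089 0.01 ]
```

View pics/m4.png

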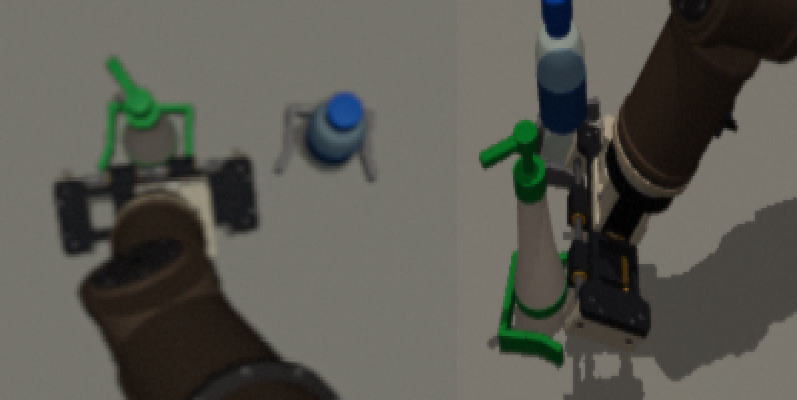

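The bottle is inside the holder and upright (foot near (150,140) top, (540,315) side). The force is still at sliding level, so there is no wall contact yet. I'll creep on.

send_rows:
  deltas:
    - [[0.0005,0,0],[0,0,0],0.024]
    - [[0.0005,0,0],[0,0,0],0.024]
    - [[0.0005,0,0],[0,0,0],0.024]
    - [[0.0005,0,0],[0,0,0],0.024]
    - [[0,0,0],[0,0,0],0.024]
    - [[0,0,0],[0,0,0],0.024]
    - [[0,0,0],[0,0,0],0.024]
    - [[0,0,0],[0,0,0],0.024]
    - [[0,0,0],[0,0,0],0.024]
    - [[0,0,0],[0,0,0],0.024]

```text
clock: 18.6
position: [0.6476, 0.0856, 0.0131]
ee_rot: [-0.158, 2.669, 0.04]
force: [-3.4, 0.1, 0.4]
width: 0.261
```

send_rows:
  deltas:
    - [[0.0005,0,0],[0,0,0],0.024]
    - [[0.0005,0,0],[0,0,0],0.024]
    - [[0.0005,0,0],[0,0,0],0.024]
    - [[0,0,0],[0,0,0],0.024]
    - [[0,0,0],[0,0,0],0.024]
    - [[0,0,0],[0,0,0],0.024]
    - [[0,0,0],[0,0,0],0.024]
    - [[0,0,0],[0,0,0],0.024]
    - [[0,0,0],[0,0,0],0.024]
    - [[0,0,0],[0,0,0],0.024]

```text
clock: 19.6
position: [0.6491, 0.0856, 0.0131]
ee_rot: [-0.158, 2.669, 0.04]
force: [-2.6, 0.3, 1.2]
width: 0.26
```

send_rows:
  deltas:
    - [[0.0005,0,0],[0,0,0],0.024]
    - [[0.0005,0,0],[0,0,0],0.024]
    - [[0.0005,0,0],[0,0,0],0.024]
    - [[0,0,0],[0,0,0],0.024]
    - [[0,0,0],[0,0,0],0.024]
    - [[0,0,0],[0,0,0],0.024]
    - [[0,0,0],[0,0,0],0.024]
    - [[0,0,0],[0,0,0],0.024]
    - [[0,0,0],[0,0,0],0.024]
    - [[0,0,0],[0,0,0],0.024]

```text
clock: 20.6
position: [0.6498, 0.0856, 0.0128]
ee_rot: [-0.158, 2.67, 0.04]
force: [-7.1, -1.6, 4.2]
width: 0.26
```

```bash
python3 st.py; python3 look.py m5
```

```text
20.6 [0.6498, 0.0856, 0.0128] tilt 26.8 zdir [ 0.447  0.055 -0.893] y [-0.118  0.993  0.002] [-0.008, 0.616, -0.314, 2.11, 1.729, 0.228, -0.214] [-7.1 -1.6  4.2]
top [265, 139, 32, 40, 303] [278.2 157.7] [0.67  0.091 0.207]
side [239, 155, 30, 18, 219] [255.  163.2] [ 0.744 -0.094  0.01 ]
side [256, 166, 17, 20, 183] [263.9 175. ] [ 0.717 -0.056  0.01 ]
side [280, 205, 3, 5, 12] [281.2 206.6] [0.664 0.037 0.01 ]
side [251, 208, 32, 39, 316] [264.5 232.4] [0.692 0.111 0.01 ]
```

View pics/m5.png

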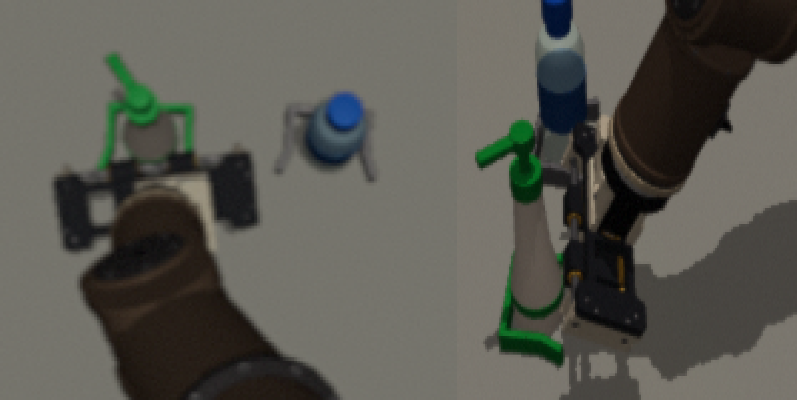

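The force jumped from 3 N to 8 N and the tool stalled, so the bottle has met the back wall. It stands upright and central (top (150,138)). I'll back straight out.

send_rows:
  deltas:
    - [[-0.001,0,0],[0,0,0],0.024]
    - [[-0.002,0,0],[0,0,0],0.024]
    - [[-0.003,0,0],[0,0,0],0.024]
    - [[-0.005,-0.0005,0],[0,0,0],0.024]
    - [[-0.008,-0.001,0],[0,0,0],0.024]
    - [[-0.01,-0.001,0],[0,0,0],0.024]
    - [[-0.012,-0.001,0],[0,0,0],0.024]
    - [[-0.012,-0.001,0],[0,0,0],0.024]
    - [[-0.012,-0.001,0],[0,0,0],0.024]
    - [[-0.012,-0.001,0],[0,0,0],0.024]

```text
clock: 21.7
position: [0.5732, 0.0789, 0.0134]
ee_rot: [-0.157, 2.668, 0.04]
force: [-0.4, -1.0, -0.1]
width: 0.26
```

send_rows:
  deltas:
    - [[-0.012,-0.001,0.005],[0,0,0],0.024]
    - [[-0.012,-0.001,0.005],[0,0,0],0.024]
    - [[-0.012,-0.001,0.005],[0,0,0],0.024]
    - [[-0.012,-0.001,0.005],[0,0,0],0.024]
    - [[-0.012,-0.001,0.005],[0,0,0],0.024]
    - [[-0.01,-0.001,0.005],[0,0,0],0.024]
    - [[-0.005,0,0.005],[0,0,0],0.024]
    - [[0,0,0.005],[0,0,0],0.024]
    - [[0,0,0],[0,0,0],0.024]
    - [[0,0,0],[0,0,0],0.024]

```text
clock: 22.7
position: [0.4993, 0.0732, 0.0535]
ee_rot: [-0.157, 2.668, 0.04]
force: [-0.5, -0.3, -0.3]
width: 0.262
```

```bash
python3 st.py; python3 look.py m6
python3 - <<'E'
from h import *
im=get_image("side");hsv=cv2.cvtColor(im,cv2.COLOR_RGB2HSV)
for nm,l,u in(("blue",(100,150,60),(125,255,255)),):
    m=cv2.inRange(hsv,l,u);a=cv2.imread("pics/side0.png")
    m0=cv2.inRange(cv2.cvtColor(a,cv2.COLOR_BGR2HSV),l,u)
    f=lambda m:np.argwhere(m[90:180,250:310]).mean(0);print(nm,f(m0),f(m))
d=np.abs(im[:,:,::-1].astype(int)-cv2.imread("pics/side0.png")).max(2)
print("cup diff",d[310:385,265:320].max(),"stapler",d[60:90,280:340].max())
E
```

```text
22.7 [0.4993, 0.0732, 0.0535] tilt 26.9 zdir [ 0.449  0.055 -0.892] y [-0.118  0.993  0.002] [0.147, 0.429, -0.568, 2.425, 1.948, 0.342, -0.528] [-0.5 -0.3 -0.3]
top [265, 139, 34, 41, 312] [279.  158.2] [0.669 0.089 0.207]
side [239, 155, 30, 18, 216] [254.8 163.1] [ 0.744 -0.094  0.01 ]
side [256, 167, 17, 15, 159] [263.9 174.2] [ 0.717 -0.059  0.01 ]
side [261, 183, 6, 3, 11] [263.1 184.3] [ 0.714 -0.027  0.01 ]
side [280, 204, 9, 9, 47] [284.2 206.9] [0.657 0.038 0.01 ]
side [251, 208, 32, 39, 281] [264.4 231.6] [0.692 0.109 0.01 ]
blue [16.71794872 29.13675214] [16.85714286 28.99159664]
cup diff 21 stapler 22
```

View pics/m6.png

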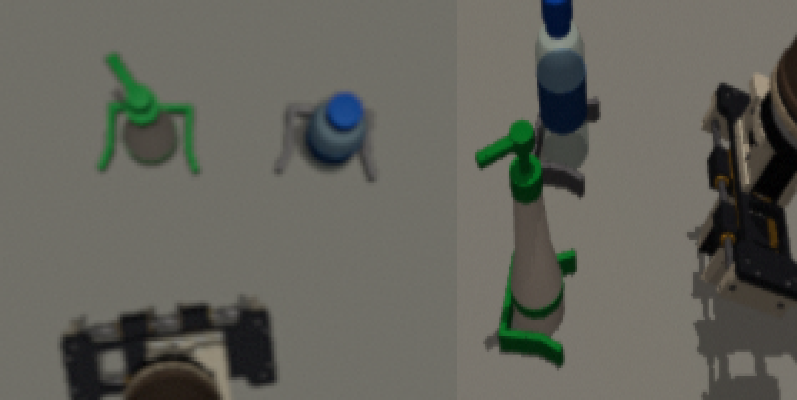

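Run:
```python
from h import *
print(onz("top",[[282.5,168]],.03),onz("top",[[282.5,177.5]],.005))
job.sign_off(); print(arm.observe()["clock"])
```

```text
[[0.67697353 0.08968325 0.03      ]] [[0.65322241 0.09122486 0.005     ]]
the job is handed in; nothing more can be done
the job is handed in; nothing more can be done
```

I pushed the sanitiser low on its foot, slid it into the green holder until it met the back wall, backed the gripper clear and handed the job in at about 23 s. The hand-in gives no verdict. I used a two-fingertip cradle with the tool tilted 27°.

**Bottle position:** After I backed off, the pictures show the bottle upright and central in the holder. Its foot is at about (0.677–0.683, 0.090), against an estimated home of (0.679, 0.0905). The two bottle estimates, one from the top view and one from the tool position, differ by about 6 mm. I relied on the force step for wall contact: it rose from about 3 N to 8 N and the tool stalled at the end of the push.

**Clearance:** The gripper was about 15 cm clear of the bottle, with the force on it near zero.

**Bystanders:** The blue-capped bottle moved less than 0.2 pixel in the side view. The pen cup and stapler areas matched the first picture apart from small pixel differences of about 20 levels, which I took as noise.

**What went wrong on the way:** My first 35° tilt ran into wrist joint limits, so I rose, half-turned the tool and approached again. The bottle was not touched then.

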